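# Lock the sampler carousel with its spring-catch bolt

### The arm

A 6-joint arm with a two-finger parallel gripper is mounted at the origin on the work surface. World frame = base frame: x ahead of the robot, y to its left, z up, the work surface at z = 0. Lengths are in mm, angles in rad, forces in N, time in s.
With the tool pointing down it reaches from about 275 to 825 mm from the base axis. Payload 4.9 kg.
Tool frame: the origin (TCP) lies at the very end of the fingers, on their centre line; the grasp point (between the pads) lies 19 mm behind it; z points along the fingers, y is the direction in which the jaws open and shut (so a half turn about z gives the same grasp; the last joint's range is limited). The gripper opens to 85 mm and grips with 20 to 120 N. Pads are 22 mm wide; open, the fingers measure 114 mm over their backs; the gripper's body (76 mm by 85 mm) begins 54 mm behind the grasp point. The pads swing forward as they close: fully open they stand 13 mm farther back than shut.
Start: joints at [-1.257, 0.326, -0.193, 1.052, 0, 1.437], TCP at [238.155, -495.783, 231.281] pointing down, gripper open.
Joint ranges: [-2.65, 2.65], [-0.97, 1.79], [-1.3, 1.35], [-1.93, 2.1], [-1.47, 1.37], [-3.14, 3.14]. Speed limits (rad/s): [2.57, 2.57, 3.14, 3.14, 3.14, 3.14].

### API

Orientations are given as [roll, pitch, yaw] about the fixed x, y, z axes, in that order (R = Rz(yaw) Ry(pitch) Rx(roll)).
In Python, from bench import bot, solve_ik, imaging gives the robot as it stands. Calls block until the motion is done:
- bot.move_ptp(position, orientation): joint-space move of the TCP to a pose.
- bot.movel(position, rot=None, max_speed=150, threshold=None): straight line of the TCP; rot=None keeps the orientation; max_speed is the mean speed in mm/s. With threshold (N) it stops when the force on the tool has changed by that much, and returns True; else False.
- bot.move_j(angles): joint-space move.
- bot.grip(opening, effort=None): opening from 0.0 (shut) to 1.0 (fully open); effort is the grip in N (None keeps the last); returns when the fingers have stopped.
- bot.dwell(seconds).
- solve_ik(position, orientation): joint angles nearest the present ones, or None.
- bot.get_state(): the state.
- imaging.capture(name): name is "side" or "top"; returns the picture (384x512x3 uint8, blue, green, red); there is no depth.
- imaging.camera_model(name): a dict with "K" (3x3 intrinsics, pixels), "k1" (the pictures are not rectified: a ray, as slopes to the right and down, at radius r is drawn at 1 + k1 r^2 times it, then the intrinsics apply), "position" and "rotation" of the camera in the world. Camera axes: x right, y up, looking along -z (the intrinsics and any distortion apply to the point x, -y, -z); pixel columns grow to the right and rows downward; lengths in mm; the calibration is good to about 2 mm. A picture is of the moment at which its call begins. camera_model takes no time and is no camera call.
A pose or a line that the arm cannot do raises bot.IKError and nothing moves.
- bot.sign_off(): hands the job in, once; it reports no verdict.
The state is a dict: "t": time; "qpos": joint angles; "joint_velocities": joint speeds; "effort": joint torques, N m; "tcp_pos": TCP position; "orientation": TCP orientation; "contact_force": force on the tool from outside, world axes, zero at the start; "wrist_torque": the same for the moment, N m; "opening": opening from 0.0 (shut) to 1.0 (fully open).
Only numpy, scipy, OpenCV 4.12 (cv2) and the standard library are available. Lean on these libraries where they do the work, as an engineer would, in place of code of your own. Each camera call takes 0.05 s, during which the arm holds its last target. There are 200 camera calls.

### The job

Lock the sampler's vial carousel: press the long ribbed spring safety catch bar down with one fingertip and, keeping it held down all the way, push the steel bolt's upright tab with the other finger until the bolt is fully home in the keeper by the carousel. Then let the catch spring back up behind it and move clear. Only touch and push, grasp nothing, and leave the vials, jars and other loose things where they stand.

Things in the scene. Friction and masses are not known exactly. Their poses are not given: they have to be found in the camera images.
- sampler_base: White deck, fixed, 250 (x) by 460 mm (y), top 40 mm above the bench; spans x -125..+125, y -115..+345 mm from its origin, which is at bench level. z up; +y is the way the bolt slides home, towards the dark vial carousel (184 mm across, 142 mm high, centre x 0, y +245). Bolt at x -30, catch bar at x +30 mm, side by side; between them the bolt's lug (up to 62 mm high) meets the catch's teeth.
- tab_top (a point): Middle of the top edge of the bolt's upright steel tab, 90 mm above the bench; moves with the bolt, axes as the deck's; drawn, it is at deck y 0. The tab is 30 mm wide (x), 10 mm thick (y), 40 mm high; push its flat -y face. On that side is only the deck, 50 mm below the tab's top. The bolt bar (16 mm wide) runs to +y through a strap (57 mm high, 73 mm ahead of the drawn tab) to the keeper.
- catch_top (a point): Middle of the top of the catch: a dark ribbed bar 26 mm wide (x), 110 mm long (y, parallel to the bolt), top 66 mm above the bench when up, 57 mm pressed fully (33 mm below the tab's top). At deck x +30, y +5 mm; axes as the deck's. It sinks level wherever it is pressed and a fingertip may slide along it.
- lock_bolt (a joint): How far the bolt is slid towards the carousel, m: 0 drawn, 0.045 fully home against its stop. Starts at 0 to 0.002. Takes 2 to 3 N to slide and stays where left. With the catch up it can move only about 3 mm; if the catch is let up part-way, a second tooth traps the bolt there.
- safety_catch (a joint): How far the catch is pressed down, m: 0 up (rest), 0.009 fully down against its stop. Its spring pushes back with 3 N at the top, 7 N fully down. It frees the bolt from about 0.0065 on. Let go with the bolt fully home, it rises to 0 behind the bolt's lug and locks it; with the bolt some 4 mm short the lug keeps it from rising.
- vial: A capped clear glass vial, 23 mm across and 46 mm high, loose on the deck beside the lock (it and the jar may change places). Origin at the centre of its underside. Not part of the job.
- jar: An amber jar with a dark cap, 33 mm across and 42 mm high, loose on the deck beside the lock. Origin at the centre of its underside. Not part of the job.
- beaker: A glass beaker, 60 mm across and 70 mm high, on the bench off the deck's -y end. Origin at the centre of its underside. Not part of the job.
- cap_tray: A grey two-part tray, 90 x 120 x 30 mm, on the bench beyond the deck's +x side. Origin at the centre of its underside. Not part of the job.
- vial_rack: A dark rack of blue-capped vials, 100 x 140 x 54 mm, to the left on the bench. Origin at the centre of its underside. Not part of the job.
- wash_bottle: A white bottle with a blue cap, 70 mm across and 170 mm high, to the left on the bench. Origin at the centre of its underside. Not part of the job.
- forceps: Steel forceps lying on the bench to the right, 120 mm long, 9 mm thick. Origin at the centre of its underside. Not part of the job.

How it is judged:
By the outcome, as a careful person would: the job done as asked, in the order asked, and still so for the second after the job is handed in, with the robot touching nothing.
It also fails if it takes over 38 s, if anything falls off the work surface, if the arm or the gripper's body presses on something with over 40 N, if the wrist force passes 120 N, or if a joint passes its speed limit or range.

## Working session

There is one attempt and no reset: what is moved stays moved. The work goes in short steps, each a Python script; the robot and the scene stay as the last script left them, time stands still between calls to the robot, and variables do not carry over. Pictures are saved under pics/ and viewed, about 8 in all and at most 12, crops included, and the job is handed in when it is done.

```bash
mkdir -p pics; ls; python3 - <<'E'
from bench import bot, imaging
import cv2
for n in("top","side"):
    im=imaging.capture(n); cv2.imwrite(f"pics/{n}0.png",im)
    m=imaging.camera_model(n); print(n,m)
E
```

```text
pics
top {'K': array([[447.32153305,   0.        , 260.80425271],
       [  0.        , 447.32153305, 196.60131431],
       [  0.        ,   0.        ,   1.        ]]), 'k1': -0.11178302095430025, 'position': array([ 359.43475217,  -10.38351198, 1462.37276441]), 'rotation': array([ 0.19264291, -0.00532776, -1.58918294])}
side {'K': array([[426.70463011,   0.        , 261.04256325],
       [  0.        , 426.70463011, 196.29383299],
       [  0.        ,   0.        ,   1.        ]]), 'k1': -0.006360354235450373, 'position': array([ 451.18361793, -877.09378843, 1137.84154496]), 'rotation': array([ 0.69980303, -0.00141575, -0.20182545])}
```

View pics/top0.png

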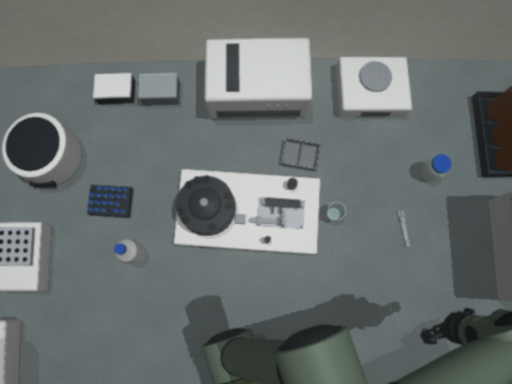

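View pics/side0.png

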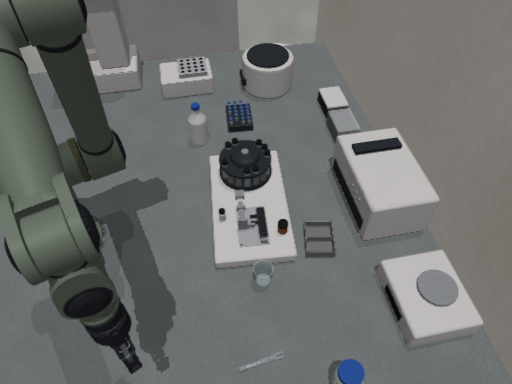

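The top view shows the white deck from about (178,170) to (320,252), with the carousel at (205,206) and the lock around (280,212). I'll localise the deck and zoom in.

```bash
cat > h.py <<'E'
import numpy as np, cv2
from scipy.spatial.transform import Rotation as R
from bench import bot, imaging, solve_ik
def cam(n):
    m=imaging.camera_model(n); return m["K"],np.array([m["k1"],0,0,0.]),np.array(m["position"]),R.from_euler('xyz',m["rotation"]).as_matrix()
def ray(n,px):
    K,d,p,M=cam(n); u=cv2.undistortPoints(np.float64(px).reshape(-1,1,2),K,d)[:,0]
    return p,np.c_[u[:,0],-u[:,1],-np.ones(len(u))]@M.T
def onz(n,px,z):
    p,v=ray(n,px); return p+v*((z-p[2])/v[:,2])[:,None]
def proj(n,P):
    K,d,p,M=cam(n); q=(np.reshape(P,(-1,3))-p)@M; q=q*[1,-1,-1]
    return cv2.projectPoints(q,np.zeros(3),np.zeros(3),K,d)[0][:,0]
E
cat > deck.py <<'E'
from h import *
for n,roi in(("top",(165,160,335,262)),("side",(200,140,300,270))):
    im=cv2.imread(f"pics/{n}0.png"); x0,y0,x1,y1=roi
    g=im[y0:y1,x0:x1]; 
    th=190 if n=="top" else 175
    m=(g.min(2)>th).astype(np.uint8)
    c=max(cv2.findContours(m,0,1)[0],key=cv2.contourArea)
    h=cv2.convexHull(c)[:,0]+[x0,y0]
    P=onz(n,h,40)[:,:2].astype(np.float32)
    r=cv2.minAreaRect(P); print(n,r, cv2.boxPoints(r).tolist())
    f=5 if n=="top" else 5
    a=cv2.resize(im[170:262,180:340] if n=="top" else im[150:270,190:340],None,fx=5,fy=5,interpolation=2)
    cv2.imwrite(f"pics/{n}z.png",a)
E
python3 deck.py
```

```text
top ((592.5578002929688, 20.603286743164062), (449.8248596191406, 241.19898986816406), 84.96989440917969) [[452.70263671875, -192.86888122558594], [692.9727172851562, -214.0170135498047], [732.4129638671875, 234.07545471191406], [492.14288330078125, 255.2235870361328]]
side ((594.2017822265625, 18.573318481445312), (453.12957763671875, 242.45968627929688), 84.95960998535156) [[453.53521728515625, -196.46435546875], [695.0573120117188, -217.766357421875], [734.8683471679688, 233.61099243164062], [493.34625244140625, 254.91299438476562]]
```

View pics/topz.png

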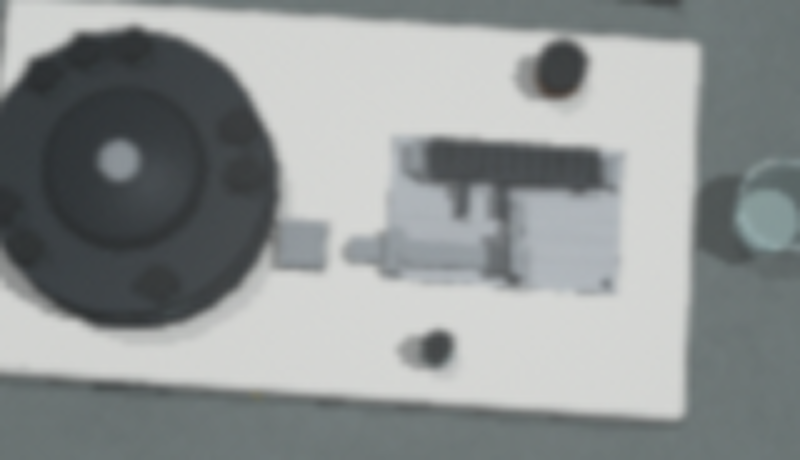

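View pics/sidez.png

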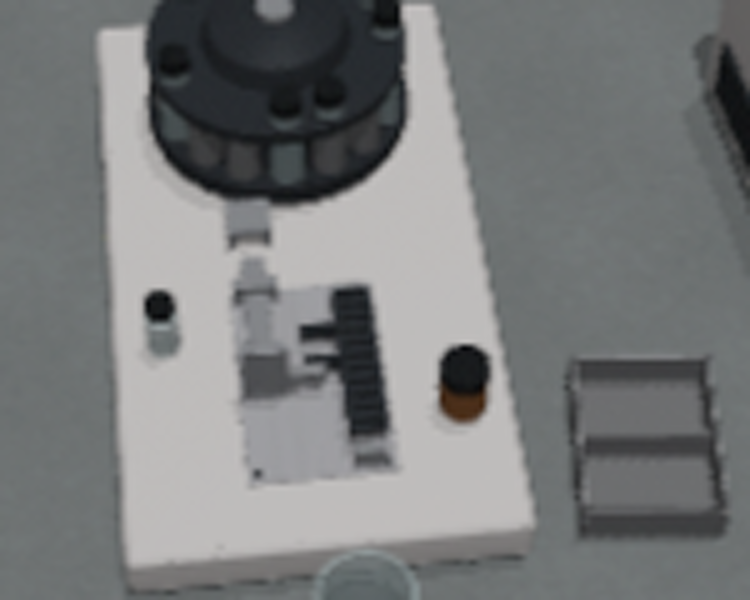

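Deck and lock are clear in both views: in the top crop, the catch spans (425–607,140–185), the tab is near (505,240), the jar (562,68) and the vial (437,348). The two views agree on the deck pose. I'll overlay the predicted catch and tab to check it.

```bash
cat >> h.py <<'E'
YAW=np.deg2rad(-5.04); X=np.array([np.cos(YAW),np.sin(YAW),0]); Y=np.array([-np.sin(YAW),np.cos(YAW),0])
O=np.array([593.4,19.6,0])-115*Y
def D(x,y,z): return O+x*X+y*Y+[0,0,z]
def toD(P): P=np.atleast_2d(P)-O; return np.c_[P@X,P@Y,P[:,2]]
def pose(yaw=YAW+np.pi/2): return [np.pi,0,yaw]
E
python3 - <<'E'
from h import *
out=[]
for n,(x0,y0,w,h) in(("top",(245,170,95,92)),("side",(205,180,95,92))):
    im=cv2.imread(f"pics/{n}0.png"); f=4 if 0 else 4
    a=cv2.resize(im[y0:y0+h,x0:x0+w],None,fx=f,fy=f,interpolation=2)
    for (xa,xb,ya,yb,z,c) in((17,43,-50,60,66,(0,0,255)),(-45,-15,-5,5,90,(0,160,0)),(-125,125,-115,345,40,(255,0,0))):
        q=proj(n,[D(xa,ya,z),D(xb,ya,z),D(xb,yb,z),D(xa,yb,z)])
        cv2.polylines(a,[np.int32((q-[x0,y0]+.5)*f)],True,c,1)
    out.append(a)
    # catch: darkest blob, measured at z=66
    g=im.max(2); q=np.int32(proj(n,D(30,5,66))[0]); 
    m=((g<70)*255).astype(np.uint8); k,l,s,c=cv2.connectedComponentsWithStats(m)
    i=l[q[1],q[0]]; print(n,q,i,s[i],toD(onz(n,c[i],66)).round(1))
cv2.imwrite("pics/ov.png",np.hstack(out))
for yaw in(YAW+np.pi/2,YAW-np.pi/2):
    print(solve_ik(D(0,-35,150),[np.pi,0,yaw]),solve_ik(D(0,35,55),[np.pi,0,yaw]))
s=bot.get_state(); print(s["t"],s["orientation"],s["contact_force"])
E
```

```text
top [282 201] 0 [     0      0    512    384 179890] [[ 70.1 106.2  66. ]]
side [261 221] 32 [250 208  17  29 245] [[27.2  3.  66. ]]
[-0.34422232  0.47027449 -0.19090557  0.90961627  0.          1.3145386 ] [-0.22731273  0.56564273 -0.30703795  0.69811564  0.          1.4314482 ]
[-0.34422232  0.47027449 -0.19090557  0.90961627  0.         -1.82705405] [-0.22731273  0.56564273 -0.30703795  0.69811564  0.         -1.71014446]
0.1 [-3.14005114e+00 -2.43666117e-04  4.47797228e-01] [-0.1054597  -0.3035879  -1.28551365]
```

View pics/ov.png

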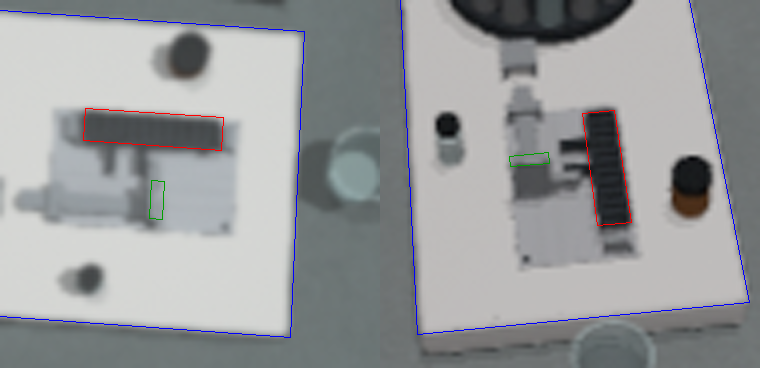

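The overlay fits both views within about 2 mm. Next I approach above the catch, behind the tab, and set the fingers about 65 mm apart between centres.

```bash
python3 - <<'E'
from h import *
bot.move_ptp(D(1,-34,120),pose()); bot.grip(0.6)
s=bot.get_state(); print(s["t"],s["tcp_pos"],toD(s["tcp_pos"]),s["opening"],s["contact_force"],s["orientation"])
im=imaging.capture("side"); im2=imaging.capture("top")
f=lambda a,x,y:cv2.resize(a[y:y+110,x:x+95],None,fx=4,fy=4,interpolation=2)
cv2.imwrite("pics/a.png",np.hstack([f(im,205,160),f(im2,245,160)]))
E
```

```text
2.4 [ 581.26373165 -129.17471785  120.04981358] [[  0.98069219 -34.26568234 120.04981358]] 0.6036854781045712 [-0.00489092  0.68676713 -0.96039578] [ 3.14151681e+00 -1.49212780e-05  1.48239844e+00]
```

View pics/a.png

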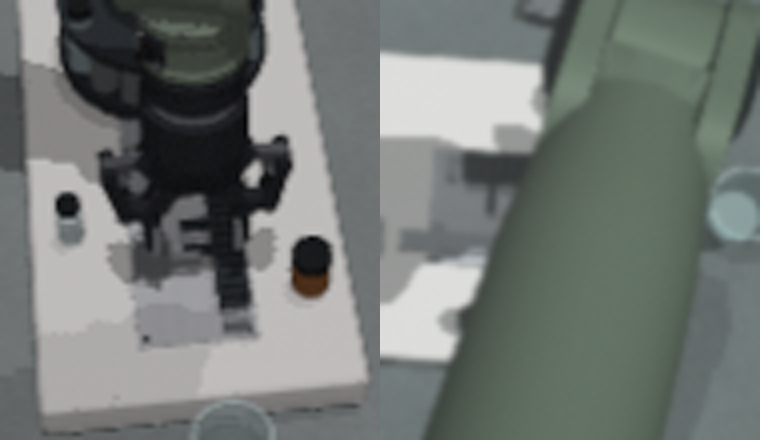

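The fingertips straddle symmetrically, the left at crop (152,250) and the right at (245,245), with both jar and vial outside the linkage. I'll descend with force sensing.

```bash
python3 - <<'E'
from h import *
for x in(-32,32): print(proj("side",D(x,-34,115)))
bot.movel(D(1,-34,80),max_speed=80)
def st(l):
    s=bot.get_state(); print(l,round(s["t"],2),toD(s["tcp_pos"])[0].round(2),s["contact_force"].round(2) if hasattr(s["contact_force"],"round") else s["contact_force"])
st("80")
print(bot.movel(D(1,-34,50),max_speed=15,threshold=2.2)); st("c")
E
```

```text
[[241.96498901 223.50624827]]
[[263.33868025 221.5610369 ]]
80 3.15 [  1.04 -34.    79.94] [ 0.73 -0.05 -0.22]
True
c 4.36 [  0.98 -34.02  61.49] [ 0.1  -0.08  2.32]
```

```bash
python3 - <<'E'
from h import *
def st(l):
    s=bot.get_state(); print(l,round(s["t"],2),toD(s["tcp_pos"])[0].round(2),np.round(s["contact_force"],2))
for z in(58,55,53.5): print(bot.movel(D(1,-34,z),max_speed=15,threshold=12)); st(z)
print(bot.movel(D(1,-34,49),max_speed=8,threshold=6)); st("stop")
bot.dwell(.2); st("hold")
E
```

```text
False
58 4.72 [  1.09 -34.04  58.12] [-0.57  0.1   4.71]
False
55 5.08 [  1.11 -34.05  55.25] [-0.83 -0.04  7.2 ]
False
53.5 5.33 [  1.14 -34.04  53.82] [-0.62  0.9   6.8 ]
True
stop 5.62 [  1.16 -34.07  53.67] [-2.39  0.2   6.02]
hold 5.82 [  1.16 -34.06  53.71] [-1.59  0.78  7.06]
```

```bash
python3 - <<'E'
from h import *
def st(l):
    s=bot.get_state(); print(l,round(s["t"],2),toD(s["tcp_pos"])[0].round(2),np.round(s["contact_force"],2))
for z in(53.2,52.7,52.2):
    print(bot.movel(D(1,-34,z),max_speed=10,threshold=25)); bot.dwell(.1); st(z)
    if bot.get_state()["contact_force"][2]>13: break
E
```

```text
False
53.2 6.17 [  1.15 -34.06  53.64] [-1.01  0.83  6.58]
False
52.7 6.52 [  1.26 -34.1   53.53] [-1.6   0.55 10.59]
False
52.2 6.87 [  1.39 -34.15  53.47] [-2.21  0.41 11.98]
```

The catch is on its stop at 53.5 with about 12 N. Now I push along +y, logging.

```bash
python3 - <<'E'
from h import *
def st(l):
    s=bot.get_state(); f=np.array(s["contact_force"]); print(l,round(s["t"],2),toD(s["tcp_pos"])[0].round(2),"Fdeck",np.round([f@X,f@Y,f[2]],1))
for y in list(range(-28,45,6)):
    hit=bot.movel(D(1,y,51.9),max_speed=25,threshold=18); st((y,hit))
    f=bot.get_state()["contact_force"]
    if hit or np.dot(f,Y)<-25 or f[2]<7.5: break
E
```

```text
(-28, False) 7.26 [  2.21 -30.96  53.54] Fdeck [-2.2 -6.8 11.2]
(-22, False) 7.65 [  2.88 -24.87  53.58] Fdeck [-0.9 -4.8  9.4]
(-16, False) 8.04 [  3.13 -18.82  53.59] Fdeck [-0.4 -6.7  8.8]
(-10, False) 8.43 [  3.21 -13.2   53.58] Fdeck [-0.4 -7.3  8.4]
(-4, False) 8.82 [ 3.21 -7.3  53.57] Fdeck [ 0.1 -6.8  8.7]
(2, False) 9.22 [ 3.2  -1.21 53.57] Fdeck [-1.1 -8.   9. ]
(8, False) 9.61 [ 3.2   4.88 53.57] Fdeck [-0.5 -7.3  8.7]
(14, False) 10.0 [ 3.2  11.   53.54] Fdeck [ 0.1 -6.9  9.4]
(20, False) 10.39 [ 3.18 17.1  53.53] Fdeck [ 0.3 -6.9  9.8]
(26, False) 10.78 [ 3.14 23.15 53.49] Fdeck [ 0.1 -7.1  9.5]
(32, False) 11.18 [ 3.12 29.2  53.45] Fdeck [-0.1 -6.5  9.5]
(38, True) 11.47 [ 3.18 29.4  53.72] Fdeck [-0.7 -2.8  4. ]
```

It stopped at y 29.4, which is where the stop should be (about 29). I'll push again to confirm while still pressing down, then look.

```bash
python3 - <<'E'
from h import *
def st(l):
    s=bot.get_state(); f=np.array(s["contact_force"]); print(l,round(s["t"],2),toD(s["tcp_pos"])[0].round(2),"Fdeck",np.round([f@X,f@Y,f[2]],1))
bot.dwell(.1);st("rest")
bot.movel(D(2,29.4,52),max_speed=10,threshold=25); st("down")
for y in(31,33,35):
    hit=bot.movel(D(2,y,52),max_speed=10,threshold=30); bot.dwell(.1); st((y,hit))
    if hit or np.dot(bot.get_state()["contact_force"],Y)<-18: break
im=imaging.capture("side")
cv2.imwrite("pics/b.png",cv2.resize(im[160:270,205:300],None,fx=5,fy=5,interpolation=2))
E
```

```text
rest 11.57 [ 3.18 29.43 53.72] Fdeck [-0.4 -2.7  4. ]
down 11.92 [ 3.3  29.44 53.43] Fdeck [-1.5 -0.6 11.2]
(31, False) 12.32 [ 3.32 29.46 53.48] Fdeck [-1.8 -4.9 10.5]
(33, False) 12.78 [ 3.25 29.49 53.5 ] Fdeck [ -1.6 -10.8   9.9]
(35, False) 13.22 [ 3.3  29.51 53.56] Fdeck [ -2.  -16.   10.2]
```

View pics/b.png

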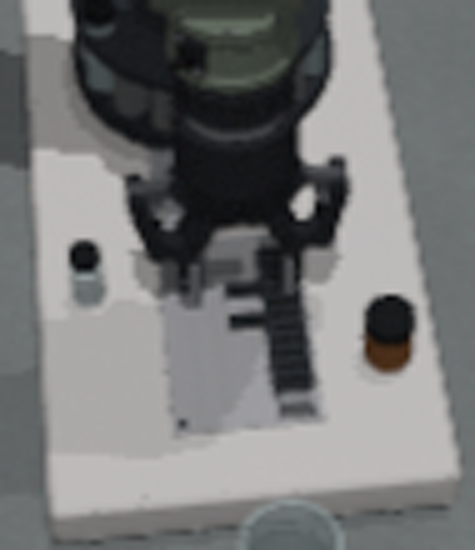

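It's hard against the stop: no movement from 5 to 16 N of push, with the lug past the teeth. Jar and vial are unmoved. I'll ease off, lift to release the catch, clear out and inspect.

```bash
python3 - <<'E'
from h import *
def st(l):
    s=bot.get_state(); f=np.array(s["contact_force"]); print(l,round(s["t"],2),toD(s["tcp_pos"])[0].round(2),"Fdeck",np.round([f@X,f@Y,f[2]],1))
bot.movel(D(3.2,27,52.5),max_speed=15); st("eased")
bot.movel(D(3.2,27,70),max_speed=30); st("up")
bot.movel(D(3.2,20,140),max_speed=120)
bot.move_ptp([300,-400,250],[np.pi,0,.45]); st("clear")
out=[]
for n,(x0,y0) in(("top",(245,170)),("side",(205,180))):
    im=imaging.capture(n); cv2.imwrite(f"pics/{n}1.png",im)
    a=cv2.resize(im[y0:y0+92,x0:x0+95],None,fx=4,fy=4,interpolation=2)
    for (xa,xb,ya,yb,z,c) in((17,43,-50,60,66,(0,0,255)),(-45,-15,40,50,90,(0,160,0))):
        q=proj(n,[D(xa,ya,z),D(xb,ya,z),D(xb,yb,z),D(xa,yb,z)])
        cv2.polylines(a,[np.int32((q-[x0,y0]+.5)*4)],True,c,1)
    out.append(a)
cv2.imwrite("pics/c.png",np.hstack(out))
E
```

```text
eased 13.97 [ 3.43 29.33 53.45] Fdeck [-2.4  5.4 11.4]
up 14.7 [ 2.87 26.78 69.61] Fdeck [-0.1  0.2  0.2]
clear 17.07 [-254.87 -328.17  249.66] Fdeck [-0.   0.1  0.4]
```

View pics/c.png

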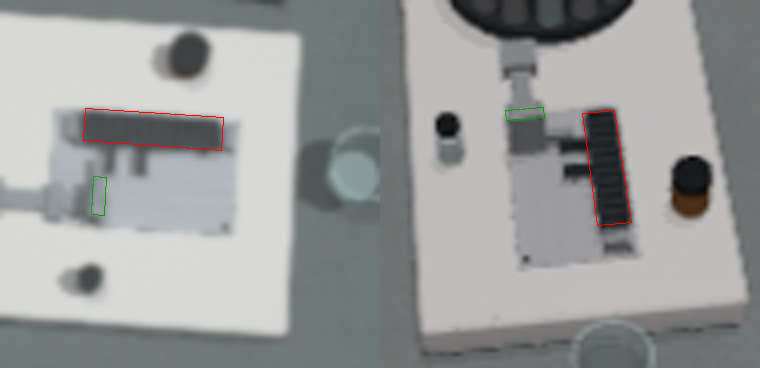

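The bolt is in the keeper with the tab at the 45 mm mark, and the catch matches its raised outline. One numeric check before and after, then I hand in.

```bash
python3 - <<'E'
from h import *
print("down would shift px",proj("side",D(30,5,57))-proj("side",D(30,5,66)))
a,b=cv2.imread("pics/side0.png"),cv2.imread("pics/side1.png")
g=lambda i:np.float32(cv2.cvtColor(i,6))
for n,(x,y,w,h) in dict(catch_right=(258,204,11,36),jar=(274,215,18,22),vial=(214,204,12,22),beaker=(250,258,28,30)).items():
    print(n,cv2.phaseCorrelate(g(a)[y:y+h,x:x+w],g(b)[y:y+h,x:x+w]))
bot.sign_off()
E
```

```text
down would shift px [[-0.0046489   1.71496743]]
catch_right ((-0.10575005982974783, 0.06906299600163024), 1.0112169117287353)
jar ((-0.051886667623897154, 0.0334276889505265), 0.9958357165257136)
vial ((0.02021786810204773, 0.09058382386959174), 0.9932247396144602)
beaker ((0.030844544611158042, -0.011990439985206436), 0.9897760746214125)
the job is handed in; nothing more can be done
```

The carousel is locked and the job is handed in, at about 17 s on the robot's clock (limit 38 s). One fingertip pressed the catch onto its stop and held it there while the other finger pushed the bolt's tab home. I then lifted off so the catch could spring up, and moved the arm clear.

- **Bolt home:** it moved to the expected end of travel and stayed put when the push rose from 5 to 16 N. In the last pictures the tab sits at the 45 mm mark and the bolt is in the keeper.
- **Catch held, then up:** the finger height stayed within about 0.3 mm of the pressed-down level throughout the push, though the downward force dropped to 4 N for a moment at the stop. Afterwards the catch showed a 0.07 px shift from its starting picture; if still down it would have shifted about 1.7 px.
- **Loose things:** jar, vial and beaker shifted less than 0.1 px between the first and last pictures. I did not measure the tray, rack, bottle or forceps; the arm stayed away from them.
- **Failed check:** my first automatic search for the catch in the top view found nothing, so I relied on the side view and the overlay, which agreed to within about 3 mm. No other check failed or disagreed.

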